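Bit-holder lid onto the screw tin, dust cap off

ROBOT

A 7-joint arm with a two-finger parallel gripper is mounted at the origin on the work surface. World frame = base frame: x ahead of the robot, y to its left, z up, the work surface at z = 0. Lengths are in mm, angles in rad, forces in N, time in s.
With the tool pointing down it reaches from about 425 to 875 mm from the base axis. Payload 9.9 kg.
Tool frame: the origin (TCP) lies between the finger pads; the fingertips stand 19 mm ahead of it and the grasp point (between the pads) is the TCP; z points along the fingers, y is the line along which they close (so a half turn about z gives the same grasp; the last joint's range is limited). The gripper opens to 85 mm and grips with 20 to 120 N. Pads are 22 mm wide; open, the fingers measure 114 mm over their backs; the gripper's body (76 mm by 85 mm) begins 54 mm behind the grasp point. The pads swing forward as they close: fully open they stand 13 mm farther back than shut.
Start: joints at [-1.409, 0.576, 0.025, 1.437, -0.015, 1.129, -0.057], TCP at [164.242, 654.717, 250.289] pointing down, gripper open.
Joint ranges: [-2.76, 2.76], [-0.34, 2.15], [-1.52, 1.57], [0.19, 2.46], [-1.09, 4.23], [0.17, 1.99], [-2.82, 2.82]. Speed limits (rad/s): [2.22, 2.22, 3.01, 3.01, 3.14, 3.14, 3.14].

INTERFACE

Orientations are given as [roll, pitch, yaw] about the fixed x, y, z axes, in that order (R = Rz(yaw) Ry(pitch) Rx(roll)).
In Python, from rig import telemetry, viewer, job gives the robot as it stands. The module is installed in compiled form; this text tells all that it offers.
- The arm moves only by the tool drive_tool, never from a script. Its argument "plan" is one flat list of numbers, 7 for each row, row after row: the shift along the world's x, y, z in mm, then the turn, a rotation vector about the world's x, y, z in degrees, then the opening, from -1 (shut) to 1 (fully open). A call has 1 to 12 rows; each row is the pose to reach, as a shift and turn from the pose commanded when the call began; what a row does not reach only later rows make up. A row lasts 1/12 s, in which the tool goes at most 41.7 mm and 7.16 degrees, less where a joint would pass 70% of its speed; a pose out of reach is approached as far as the arm can. A call with a gripper value outside its range is refused whole. The fingers move at their own pace and stop on an object; the grip force is fixed at half the most. Time passes only in rows, so rows that repeat a pose let the fingers close. It gives the time, the measured TCP pose, the force, the opening and the grip force at its end, in the units of the state.
- telemetry.get_obs(): the state, without advancing time (a new reading comes with each control period).
- viewer.capture(name): name is "scene" or "side" or "wrist"; returns the picture (400x640x3 uint8, red, green, blue); there is no depth.
- viewer.calibration(name): a dict with "mtx" (3x3 intrinsics, pixels), "extrinsics" (4x4, takes a point from world to camera coordinates). Camera axes: x right, y down, z forward; pixel columns grow to the right and rows downward; lengths in mm; the calibration is good to about 2 mm. A picture is of the moment at which its call begins: read the wrist's pose just before it. calibration takes no time and is no camera call; for the wrist camera it gives the pose at the moment of the call.
- job.sign_off(): hands the job in; it is judged then, once.
The state is a dict: "clock": time; "q": joint angles; "dq": joint speeds; "effort": joint torques, N m; "position": TCP position; "eef_rot": TCP orientation; "ft_force": force on the tool from outside, world axes, zero at the start; "ft_torque": the same for the moment, N m; "finger_gap": finger opening in mm; "finger_force": force on a finger pad.
Only numpy, scipy, OpenCV 4.12 (cv2) and the standard library are available. Lean on these libraries where they do the work, as an engineer would, in place of code of your own. Each camera call takes 0.05 s, during which the arm holds its last target. There are 200 camera calls.

TASK

Get the screw tin ready for use: pick up the bit-holder lid with its dust cap still sitting on it, and lower the two together gently onto the open narrow screw tin until the bit-holder lid is fully home on the rim, then let go of it. Then lift the dust cap alone, leaving the bit-holder lid seated in the tin, and finish while still holding the cap level in the gripper, about 10 cm clear above the bit-holder lid. Do not tip the tin or the bit-holder lid, keep the tin where it stands, and leave the other things on the bench alone.

Things in the scene. Friction and masses are not known exactly. Their poses are not given: they have to be found in the camera images.
- tin: Narrow open steel screw tin, loose, 0.55 kg, the narrower and taller of the two open tins; stands left or right. Round: 64 mm across outside, 80 mm tall, wall 2.5 mm, mouth 59 mm across; screws lie below 40 mm. Origin: centre of its underside, z up; rim at z = 80 mm.
- bit_lid: Bit-holder (inner) lid, black plastic, round, 0.13 kg, starts on the bench under the cap. Origin: centre of its underside, z up. Plug 55 mm across (bottom edge tapered to 49), z 0 to 11 mm, goes into the tin's mouth; flange 68 mm across, z 11 to 20 mm; boss 51 mm across to z 26 mm locates the cap; fixed steel bits up to z 40 mm. Home: its origin 69 mm above the tin's origin.
- flange (a point): Centre of the bit-holder lid's flange, at mid-thickness (15.5 mm above that lid's origin). The flange, 68 mm across and 9 mm thick, rests on the tin's rim and stands out 4 mm beyond the cap and 2 mm beyond the tin all round: fingers gripping its sides lift both lids together and pass outside cap and tin.
- cap: Dust cap (outer lid), plain aluminium, 0.06 kg: an upside-down cup, 60 mm across outside, 55 mm inside, 30 mm tall. Origin: centre of its open lower rim, z up; flat top at z = 30 mm. Sits loosely over the boss, rim on the flange (origin 20 mm above the bit-holder lid's), not latched: gripping its sides above the flange lifts it alone.
- screwdriver: Bystander: screwdriver 190 mm long lying on the bench, handle 26 mm thick. Origin on its underside at mid-length, x along it towards the tip.
- wide_tin: Bystander: the other open steel tin, wider and lower, 94 mm across and 55 mm tall, with screws in it. Origin: centre of underside.
- tape_measure: Bystander: yellow tape measure standing on edge, 72 x 34 x 64 mm tall. Origin: centre of underside.
- spray_bottle: Bystander: white spray bottle with red trigger head, 72 mm across, 195 mm tall. Origin: centre of underside.
- offcut: Bystander: timber off-cut 110 x 45 x 38 mm tall. Origin: centre of underside.
- level: Bystander: short aluminium spirit level standing on edge, 230 x 22 x 48 mm tall. Origin: centre of underside, x along it.
- glue_bottle: Bystander: white glue bottle, 56 mm across, 150 mm tall. Origin: centre of underside.
Things that resemble listed ones, but are neither listed nor needed, are in the scene too. Leave any pink look-alike of the cap alone.

How it is judged (in metres and radians):
On the way, in this order (a step that is already met when the one before it is completed fails the run):
1. the bit-holder lid is lifted off the bench with the dust cap sitting on it (height (world z) of bit_lid above 0.04 m and z of cap in the frame of bit_lid below 0.025 m and horizontal distance between cap and bit_lid below 0.006 m), for 0.2 s.
2. the bit-holder lid is home on the tin's rim, the dust cap still on it, and the fingers have let go of the bit-holder lid (z of bit_lid in the frame of tin between 0.064 and 0.0715 m and horizontal distance between bit_lid and tin below 0.005 m and angle between the z axis of bit_lid and the z axis of tin, either way round below 0.06 rad and z of cap in the frame of bit_lid below 0.025 m and horizontal distance between cap and bit_lid below 0.006 m and contact force between the fingers and bit_lid below 0.1 N), for 0.2 s.
At the end, for the whole second after the job is handed in: Bit-holder lid home on the tin (centred within 5 mm, rim gap under 2.5 mm, square within 0.06 rad), not touched; dust cap held by the fingers alone, level within 0.3 rad, its rim 50 mm or more above the flange; tin upright within 30 mm of its start; all at rest (z of bit_lid in the frame of tin between 0.064 and 0.0715 m and horizontal distance between bit_lid and tin below 0.005 m and angle between the z axis of bit_lid and the z axis of tin, either way round below 0.06 rad and z of cap in the frame of bit_lid above 0.07 m and height (world z) of cap above 0.139 m and angle between cap's own z axis and vertical below 0.3 rad and contact force between the fingers and cap above 1 N and contact force between cap and bit_lid below 0.05 N and contact force between cap and tin below 0.05 N and contact force between cap and screwdriver below 0.05 N and contact force between cap and wide_tin below 0.05 N and contact force between cap and tape_measure below 0.05 N and contact force between cap and spray_bottle below 0.05 N and contact force between cap and offcut below 0.05 N and contact force between cap and level below 0.05 N and contact force between cap and glue_bottle below 0.05 N and contact force between each of the arm, the fingers and bit_lid below 0.1 N and contact force between the fingers and tin below 0.1 N and angle between tin's own z axis and vertical below 0.05 rad and distance of tin from where it was at the start of the episode below 0.03 m and height (world z) of tin below 0.005 m and linear speed of each of cap, bit_lid, tin below 0.02 m/s); the arm keeps its last pose, push and grip.
It fails at once if the dust cap comes off while the bit-holder lid is not home on the tin, or the bit-holder lid comes out of the tin once the cap is off ((z of cap in the frame of bit_lid above 0.032 m or horizontal distance between cap and bit_lid above 0.012 m) and (z of bit_lid in the frame of tin above 0.075 m or horizontal distance between bit_lid and tin above 0.012 m)).
It fails at once if the lids are dropped or slammed onto the tin (faster than 0.4 m/s just over the rim) (horizontal distance between bit_lid and tin below 0.03 m and z of bit_lid in the frame of tin below 0.1 m and linear speed of bit_lid above 0.4 m/s).
It fails at once if the tin or the bit-holder lid is tipped by more than about 20 degrees (angle between any of tin, bit_lid's own z axis and vertical above 0.35 rad).
It fails at once if a bystander is moved by more than 30 mm (distance of any of screwdriver, wide_tin, tape_measure, spray_bottle, offcut, level, glue_bottle from where it was at the start of the episode above 0.03 m).
It also fails if it takes over 48 s, if anything falls off the work surface, if the arm or the gripper's body presses on something with over 40 N, if the wrist force passes 120 N, or if a joint passes its speed limit or range.

## Working session

There is one attempt and no reset: what is moved stays moved. The work goes in short steps, Python scripts to look and compute and a tool call to move; the robot and the scene stay as the last step left them, time stands still between calls to the robot, and variables do not carry over. Pictures are saved under pics/ and viewed, at most 10 in all, crops included, and the job is handed in when it is done.

Besides the shell and the picture viewer there is one more tool, called as a command line: name --argument value ..., lists and objects as JSON in quotes. drive_tool: Moves the arm, as the interface text tells. Its arguments: {"type":"object","properties":{"plan":{"type":"array","items":{"type":"number"}}},"required":["plan"]}

```bash
mkdir -p pics; python3 - <<'E'
from rig import telemetry, viewer
import cv2,numpy as np
o=telemetry.get_obs();print(o)
for n in("scene","side","wrist"):
    c=viewer.calibration(n);print(n,c["mtx"].round(1).tolist(),c["extrinsics"].round(3).tolist())
    im=viewer.capture(n);cv2.imwrite(f"pics/{n}0.png",im[:,:,::-1])
E
```

```text
{'clock': 0.0, 'q': array([-1.40879174,  0.57654865,  0.02484576,  1.43791379, -0.01497151,
        1.12901448, -0.05651121]), 'dq': array([-0.00014885,  0.00024365, -0.0020406 , -0.00028925, -0.00066141,
        0.00114546, -0.00028994]), 'effort': array([-6.21454765e-04, -7.65748072e+01,  2.24983044e+00, -2.85968632e+01,
        1.51217286e-02,  1.26055389e-02,  2.48724825e-05]), 'position': array([164.15066659, 654.2931434 , 249.42952756]), 'eef_rot': array([-3.13989687e+00,  1.16126505e-04,  2.89582177e+00]), 'ft_force': array([0.01963784, 0.86056279, 0.03382254]), 'ft_torque': array([-0.02350759,  0.04962253, -0.02323124]), 'finger_force': 0.0, 'finger_gap': 85.33949335435574}
scene [[469.8, 0.0, 319.2], [0.0, 469.8, 196.0], [0.0, 0.0, 1.0]] [[-0.801, 0.599, -0.006, 473.433], [0.371, 0.489, -0.789, -186.732], [-0.47, -0.634, -0.614, 1718.715], [0.0, 0.0, 0.0, 1.0]]
side [[454.1, 0.0, 313.2], [0.0, 454.1, 194.6], [0.0, 0.0, 1.0]] [[0.963, -0.27, 0.014, -546.944], [-0.183, -0.69, -0.701, 140.382], [0.199, 0.672, -0.713, 990.524], [0.0, 0.0, 0.0, 1.0]]
wrist [[298.6, 0.0, 316.8], [0.0, 298.6, 197.9], [0.0, 0.0, 1.0]] [[0.243, 0.97, -0.001, -674.751], [0.919, -0.23, 0.319, -41.155], [0.309, -0.078, -0.948, 379.889], [0.0, 0.0, 0.0, 1.0]]
```

View pics/scene0.png

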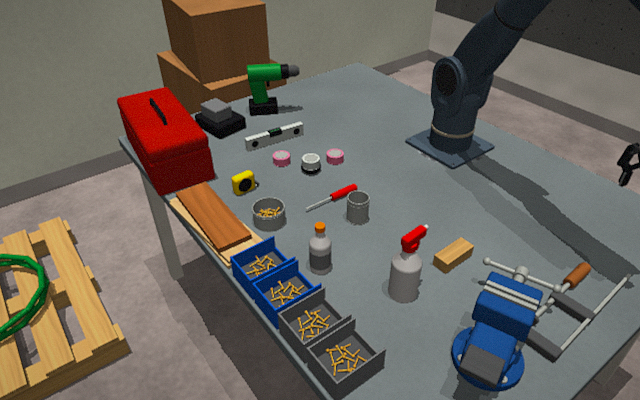

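View pics/side0.png

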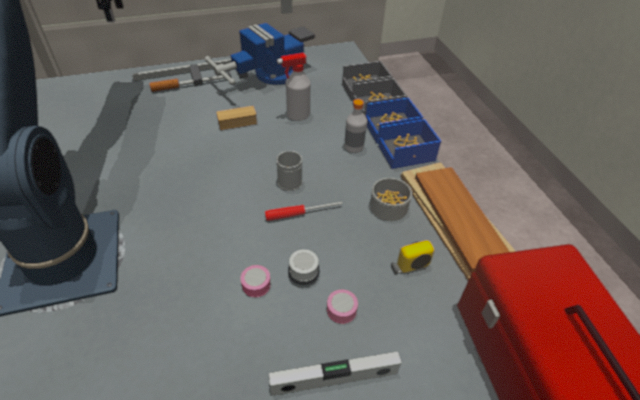

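The scene view shows the cap at about (311,160) with a pink look-alike on each side, and the narrow tin at (358,207). In the side view the cap is at (304,265) and the tin at (289,170). I'll triangulate roughly from these.

```bash
cat > h.py <<'E'
import numpy as np,cv2
def proj(c): return c["mtx"]@c["extrinsics"][:3]
def tri(c1,p1,c2,p2):
    X=cv2.triangulatePoints(proj(c1),proj(c2),np.float64(p1).reshape(2,1),np.float64(p2).reshape(2,1));return X[:3,0]/X[3,0]
def ray(c,p,z):
    R,t=c["extrinsics"][:3,:3],c["extrinsics"][:3,3]
    o=-R.T@t;d=R.T@np.linalg.solve(c["mtx"],[p[0],p[1],1]);return o+d*(z-o[2])/d[2]
def pix(c,P):
    q=proj(c)@np.append(P,1);return q[:2]/q[2]
E
python3 - <<'E'
from rig import viewer
from h import *
s,d=viewer.calibration("scene"),viewer.calibration("side")
for n,a,b,z in(("cap",(311,157.5),(304,260),50),("tin",(358,197),(289,158),80),("pinkL",(281,155),(256,274),30),("pinkR",(335,154),(342,299),30)):
    print(n,tri(s,a,d,b).round(1),ray(s,a,z).round(1),ray(d,b,z).round(1))
a,b=cv2.imread("pics/scene0.png")[130:230,260:390],cv2.imread("pics/side0.png")[140:310,220:370]
a=cv2.resize(a,None,fx=3,fy=3,interpolation=2);b=cv2.resize(b,None,fx=2.5,fy=2.5,interpolation=2)
H=np.zeros((425,390+375,3),np.uint8);H[:300,:390]=a;H[:425,390:]=b;cv2.imwrite("pics/crop.png",H)
E
```

```text
cap [ 496.6 -174.6   50.8] [ 493.9 -175.2   50. ] [ 498.5 -175.3   50. ]
tin [535.5 110.8  80. ] [534.6 110.9  80. ] [536.2 110.   80. ]
pinkL [ 490.  -243.7   59.8] [ 549.1 -275.3   30. ] [ 397.9 -169.6   30. ]
pinkR [ 492.7 -216.1   29.1] [ 397.5 -167.7   30. ] [ 550.4 -271.9   30. ]
```

View pics/crop.png

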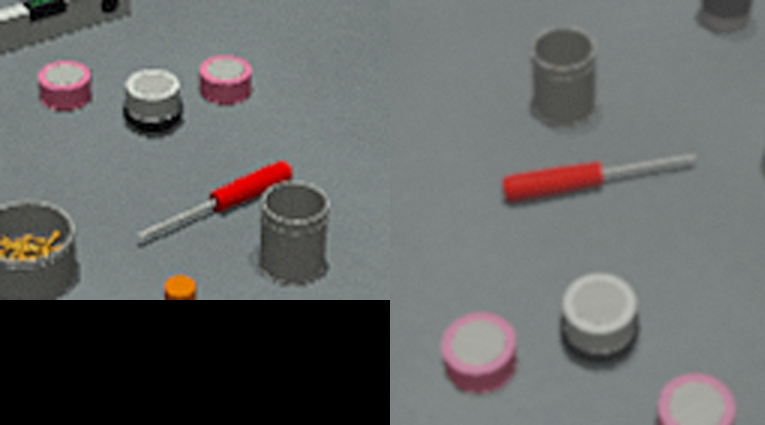

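The crop confirms the layout: the cap triangulates to (497,-175,51) and the tin rim to (535,111,80), both at the expected heights. The pink look-alikes stand about 100 mm and 110 mm away from the cap. The current yaw closes the fingers clear of both, so I'll keep it. First I'll look at the tin from above.

drive_tool --plan '[336,-544,0,0,0,0,1,336,-544,0,0,0,0,1,336,-544,0,0,0,0,1,336,-544,0,0,0,0,1,336,-544,0,0,0,0,1,336,-544,0,0,0,0,1,336,-544,0,0,0,0,1,336,-544,0,0,0,0,1,336,-544,0,0,0,0,1,336,-544,0,0,0,0,1,336,-544,0,0,0,0,1,336,-544,0,0,0,0,1]'

```text
clock: 1.15
position: [427.6, 227.4, 250.4]
eef_rot: [3.141, 0.0, 2.896]
ft_force: [1.6, -0.2, -0.5]
finger_gap: 85.4
finger_force: 0.0
```

drive_tool --plan '[73,-118,0,0,0,0,1,73,-118,0,0,0,0,1,73,-118,0,0,0,0,1,73,-118,0,0,0,0,1,73,-118,0,0,0,0,1,73,-118,0,0,0,0,1,73,-118,0,0,0,0,1]'

```text
clock: 1.73
position: [499.4, 112.4, 250.1]
eef_rot: [3.141, -0.001, 2.897]
ft_force: [0.6, -0.2, 0.4]
finger_gap: 85.2
finger_force: 0.0
```

```bash
python3 - <<'E'
from rig import telemetry, viewer
import cv2,pickle
o=telemetry.get_obs();print(o["position"],o["dq"].round(3))
c=viewer.calibration("wrist");im=viewer.capture("wrist")
pickle.dump((c,im),open("w1.pkl","wb"));cv2.imwrite("pics/w1.png",im[:,:,::-1])
E
```

```text
[499.38888366 112.38996024 250.0767363 ] [-0.019 -0.006 -0.005  0.002  0.002  0.     0.001]
```

View pics/w1.png

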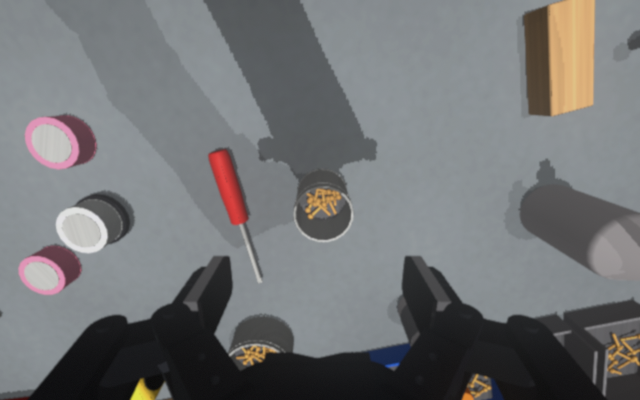

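The tin rim is centred near (324,212), its bright front arc bottoming out at about (323,242). The cap is at (82,228), the screwdriver at (238,215), and the fingers are symmetric about column 317. I'll fit a circle to the rim on the z=80 plane.

```bash
cat >> h.py <<'E'
from scipy.optimize import least_squares
def arc(c,pts,z,r=None):
    P=np.array([ray(c,p,z)[:2] for p in pts]);f=lambda v:np.hypot(*(P-v[:2]).T)-(r or v[2])
    s=least_squares(f,[*P.mean(0),30],loss="soft_l1",f_scale=1);return s.x,f(s.x).std(),len(P)
def bright(im,box,sat=30,val=170):
    x0,y0,x1,y1=box;h=cv2.cvtColor(im,cv2.COLOR_RGB2HSV)[y0:y1,x0:x1]
    m=((h[...,1]<sat)&(h[...,2]>val)).astype(np.uint8);k,l,st,_=cv2.connectedComponentsWithStats(m)
    i=1+st[1:,4].argmax();m=(l==i).astype(np.uint8)
    C=max(cv2.findContours(m,cv2.RETR_EXTERNAL,cv2.CHAIN_APPROX_NONE)[0],key=cv2.contourArea).reshape(-1,2);return m,C+[x0,y0]
E
python3 - <<'E'
import pickle
from h import *
c,im=pickle.load(open("w1.pkl","rb"))
print("profile",im[212:248:2,323].mean(1).round(),im[212,286:300].mean(1).round(),im[212,346:360].mean(1).round())
# outer rim points by polar scan from interior: last steep bright pixel along each radial
g=cv2.GaussianBlur(cv2.cvtColor(im,cv2.COLOR_RGB2GRAY),(3,3),0).astype(float)
pts=[];
for a in np.radians(np.arange(-10,191,4)):
    r=np.arange(22,38,.5);x=323.5+r*np.cos(a);y=212+r*np.sin(a)
    v=cv2.remap(g.astype(np.float32),x.astype(np.float32)[None],y.astype(np.float32)[None],1)[0]
    i=v.argmax();pts.append((x[i],y[i]))
print("tin rim crest, free r & r=31",arc(c,pts,80),arc(c,pts,80,30.75))
m,C=bright(im,(45,180,125,260));h=cv2.convexHull(C).reshape(-1,2)
print("cap",C.min(0),C.max(0),arc(c,C,50))
E
```

```text
profile [111. 110. 107.  84.  77.  79.  79.  78.  79.  78.  79.  79.  79.  84.
 175. 166. 143. 143.] [125. 125. 126. 126. 126. 126. 129. 142. 157. 136.  96.  73.  70.  70.] [ 74.  73.  73.  74.  98. 151. 176. 156. 141. 142. 143. 143. 143. 143.]
tin rim crest, free r & r=31 (array([534.93855232, 110.80415216,  30.8247196 ]), np.float64(0.23140951959538836), 51) (array([535.0237778 , 110.78313523,  30.        ]), np.float64(0.23450569269248703), 51)
cap [ 55 207] [106 253] (array([ 496.74491244, -174.27461005,   29.44864341]), np.float64(0.3958583616985557), 137)
```

Three views agree: the tin is at (535.0,110.8) and the cap at (496.7,-174.4). I'll move above the cap.

drive_tool --plan '[-3.5,-285,0,0,0,0,1,-3.5,-285,0,0,0,0,1,-3.5,-285,0,0,0,0,1,-3.5,-285,0,0,0,0,1,-3.5,-285,0,0,0,0,1,-3.5,-285,0,0,0,0,1,-3.5,-285,0,0,0,0,1,-3.5,-285,0,0,0,0,1,-3.5,-285,-90,0,0,0,1,-3.5,-285,-90,0,0,0,1,-3.5,-285,-90,0,0,0,1,-3.5,-285,-90,0,0,0,1]'

```text
clock: 2.78
position: [495.2, -171.7, 158.5]
eef_rot: [3.141, -0.006, 2.898]
ft_force: [-0.1, -0.3, 0.6]
finger_gap: 85.4
finger_force: 0.0
```

```bash
python3 - <<'E'
from rig import telemetry, viewer
import cv2,pickle
from h import *
o=telemetry.get_obs();print(o["position"],o["dq"].round(3),o["eef_rot"])
c=viewer.calibration("wrist");im=viewer.capture("wrist")
pickle.dump((c,im),open("w2.pkl","wb"));cv2.imwrite("pics/w2.png",im[:,:,::-1])
print(pix(c,[496.7,-174.3,50]))
E
```

```text
[ 495.2022209  -171.6705805   158.50458931] [-0.005 -0.055  0.024 -0.066  0.012  0.051 -0.007] [ 3.14114069 -0.00564715  2.89785512]
[313.66167122 206.06930455]
```

View pics/w2.png

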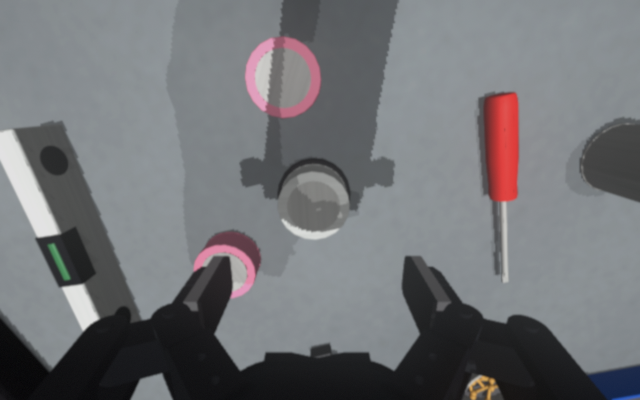

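The cap's top disc spans about columns 277–350 and rows 165–239, with the dark flange showing above it at row 157. The nearby pink look-alike is at (225,268), near the left finger line. I'll fit the disc edge.

```bash
python3 - <<'E'
import pickle
from h import *
c,im=pickle.load(open("w2.pkl","rb"))
g=cv2.GaussianBlur(cv2.cvtColor(im,cv2.COLOR_RGB2GRAY),(3,3),0)
print("up col313",g[150:176,313],"down",g[226:250,313]);print("row202 L",g[202,268:290],"R",g[202,338:362])
x=im[150:250,260:370,::-1];cv2.imwrite("pics/c2.png",cv2.resize(x,None,fx=5,fy=5,interpolation=2))
for p in((313.7,206),):print(ray(c,p,50))
for z in (50,20):
  for a in (0,90,180,270):print(z,pix(c,[496.7+30*np.cos(np.radians(a)),-174.3+30*np.sin(np.radians(a)),z]).round(1))
E
```

```text
up col313 [ 95  95  95  95  95  93  87  74  58  46  43  46  53  68  83  90  89  86
  85  86  95 114 135 147 151 152] down [106 106 106 110 124 153 186 207 213 214 214 212 202 182 162 152 149 148
 148 148 148 148 148 148]
row202 L [130 130 130 129 129 129 129 128 126 123 120 120 120 120 120 119 119 119
 117 113 110 108] R [131 139 146 150 151 151 149 147 142 134 119  99  85  80  80  80  80  81
  83  87  94 106 121 134]
[ 496.64862812 -174.25439707   50.        ]
50 [322.2 238. ]
50 [349.2 197.7]
50 [304.5 171.6]
50 [278.8 214.2]
20 [321.6 224.1]
20 [345.8 187.5]
20 [305.7 163.9]
20 [282.6 202.4]
```

View pics/c2.png

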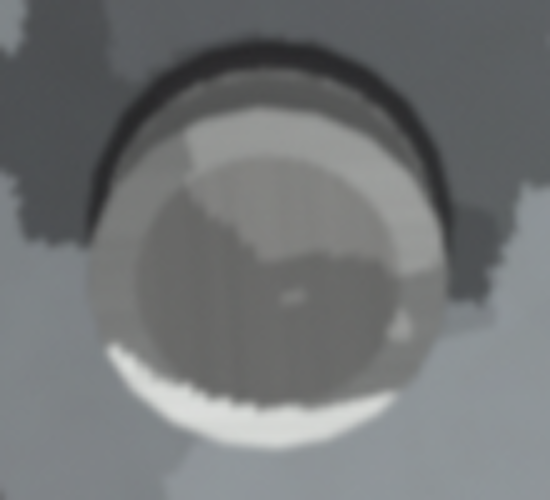

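The disc edges centre at (313.5,205.4) against a predicted (313.7,206), so the measured position holds. I'll descend.

drive_tool --plan '[0,0,-35,0,0,0,1,0,0,-65,0,0,0,1,0,0,-90,0,0,0,1,0,0,-110,0,0,0,1,0,0,-125,0,0,0,1,0,0,-135,0,0,0,1,0,0,-140,0,0,0,1,0,0,-140,0,0,0,1,0,0,-140,0,0,0,1,0,0,-140,0,0,0,1]'

```text
clock: 3.67
position: [497.3, -173.8, 21.5]
eef_rot: [-3.142, 0.002, 2.896]
ft_force: [-0.1, 0.2, -1.3]
finger_gap: 85.3
finger_force: 0.0
```

```bash
python3 - <<'E'
from rig import telemetry, viewer
import cv2,numpy as np
o=telemetry.get_obs();print(o["position"],o["ft_force"].round(1),o["eef_rot"])
im=viewer.capture("wrist");s=viewer.capture("side")
H=np.zeros((400,800,3),np.uint8);H[:,:400]=im[:,120:520,::-1];H[:,400:]=cv2.resize(s[180:340,224:384,::-1],(400,400),interpolation=2)
cv2.imwrite("pics/w3.png",H)
E
```

```text
[ 497.31679413 -173.82776334   21.48625187] [-0.1  0.2 -1.3] [-3.14158301e+00  1.87342335e-03  2.89587902e+00]
```

View pics/w3.png

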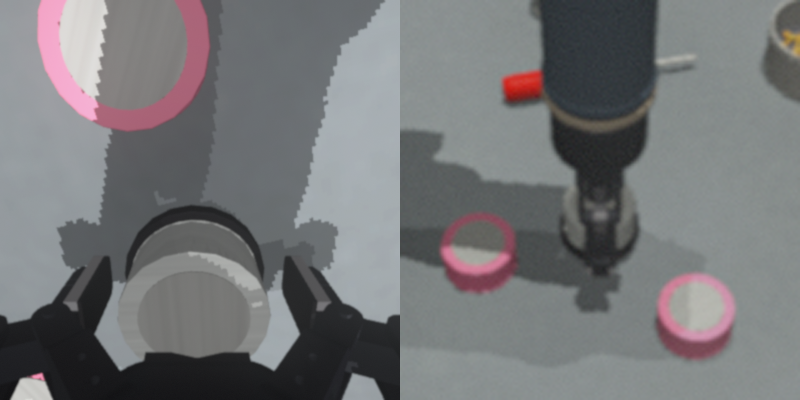

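The cap and lid sit centred between the open fingers. I'll go a little lower to catch the flange below its mid-thickness, watching the force, and then close.

drive_tool --plan '[0,0,-3,0,0,0,1,0,0,-6,0,0,0,1,0,0,-6,0,0,0,1,0,0,-6,0,0,0,1]'

```text
clock: 4.1
position: [496.3, -173.6, 14.1]
eef_rot: [-3.142, -0.001, 2.896]
ft_force: [0.1, -0.1, -0.5]
finger_gap: 85.5
finger_force: 0.0
```

drive_tool --plan '[0,0,0,0,0,0,0.6,0,0,0,0,0,0,0.4,0,0,0,0,0,0,0.2,0,0,0,0,0,0,0,0,0,0,0,0,0,-1,0,0,0,0,0,0,-1,0,0,0,0,0,0,-1,0,0,0,0,0,0,-1]'

```text
clock: 4.77
position: [496.5, -173.8, 14.9]
eef_rot: [3.142, 0.0, 2.896]
ft_force: [-1.8, 0.1, 9.6]
finger_gap: 66.1
finger_force: 63.9
```

drive_tool --plan '[0,0,4,0,0,0,-1,0,0,10,0,0,0,-1,0,0,18,0,0,0,-1,0,0,28,0,0,0,-1,0,0,36,0,0,0,-1,0,0,40,0,0,0,-1,0,0,40,0,0,0,-1]'

```text
clock: 5.35
position: [497.1, -173.9, 55.6]
eef_rot: [-3.142, 0.002, 2.896]
ft_force: [-0.2, 0.1, -1.8]
finger_gap: 65.4
finger_force: 66.8
```

```bash
python3 - <<'E'
from rig import telemetry, viewer
import cv2,numpy as np
o=telemetry.get_obs();print(o["position"],o["ft_force"].round(1),o["finger_gap"],o["finger_force"])
im=viewer.capture("wrist");s=viewer.capture("side");n=viewer.capture("scene")
H=np.zeros((400,800,3),np.uint8);H[:,:320]=im[:,160:480,::-1];H[:240,320:560]=cv2.resize(s[210:290,264:344,::-1],(240,240),interpolation=2)
H[:240,560:]=cv2.resize(n[110:190,271:351,::-1],(240,240),interpolation=2);cv2.imwrite("pics/w4.png",H)
E
```

```text
[ 497.12477149 -173.85327574   55.62376309] [-0.2  0.1 -1.8] 65.39152399436868 66.8323266506195
```

View pics/w4.png

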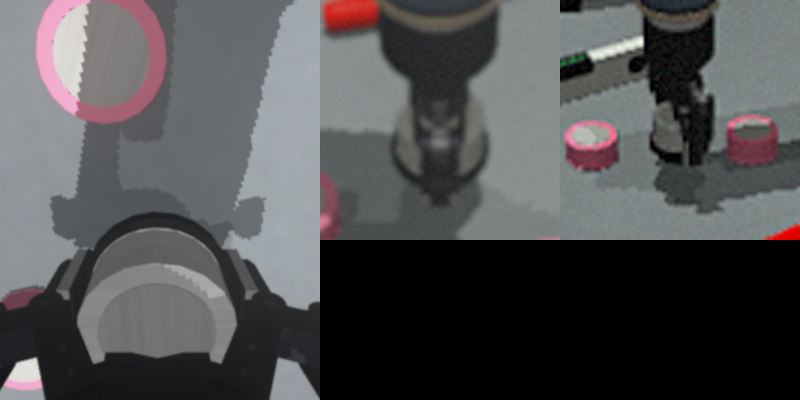

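Both lids are lifted: the force shows about 1.9 N of weight, and the cap is still seated on the flange. I'll raise them and carry them over to the tin smoothly.

drive_tool --plan '[0,0,10,0,0,0,-1,0,0,30,0,0,0,-1,0,0,55,0,0,0,-1,0,0,78,0,0,0,-1,0.5,5,90,0,0,0,-1,2,15,96,0,0,0,-1,4,30,96,0,0,0,-1,7,52,96,0,0,0,-1,10.5,78,96,0,0,0,-1,14,104,96,0,0,0,-1,17.5,130,96,0,0,0,-1,21,156,96,0,0,0,-1]'

```text
clock: 6.5
position: [516.9, -15.7, 149.9]
eef_rot: [-3.141, -0.001, 2.896]
ft_force: [0.8, -0.1, -1.5]
finger_gap: 65.8
finger_force: 67.1
```

drive_tool --plan '[3.5,26,0,0,0,0,-1,7,52,0,0,0,0,-1,10,76,0,0,0,0,-1,13,97,0,0,0,0,-1,15,112,0,0,0,0,-1,16.5,122,0,0,0,0,-1,17.3,127,0,0,0,0,-1,17.3,129,0,0,0,0,-1,17.3,129,0,0,0,0,-1,17.3,129,0,0,0,0,-1,17.3,129,0,0,0,0,-1]'

```text
clock: 7.42
position: [534.7, 110.0, 150.3]
eef_rot: [-3.141, 0.0, 2.894]
ft_force: [-0.1, 0.0, -2.1]
finger_gap: 65.5
finger_force: 67.1
```

```bash
python3 - <<'E'
from rig import telemetry, viewer
import cv2,numpy as np
from h import *
o=telemetry.get_obs();print(o["position"],o["ft_force"].round(1),o["finger_gap"],o["finger_force"],o["eef_rot"])
S=[]
for n,t in(("side",(535,111,110)),("scene",(535,111,110))):
    c=viewer.calibration(n);im=viewer.capture(n);np.save(n+"5.npy",im);u,v=pix(c,t).astype(int);print(n,u-50,v-70)
    S.append(cv2.resize(im[v-70:v+70,u-50:u+50,::-1],(400,560),interpolation=2))
cv2.imwrite("pics/w5.png",np.hstack(S))
E
```

```text
[534.73218003 110.04420228 150.32528995] [-0.1  0.  -2.1] 65.53727276609357 67.1423864364624 [-3.14105147e+00  2.89709293e-05  2.89412677e+00]
side 238 78
scene 308 118
```

View pics/w5.png

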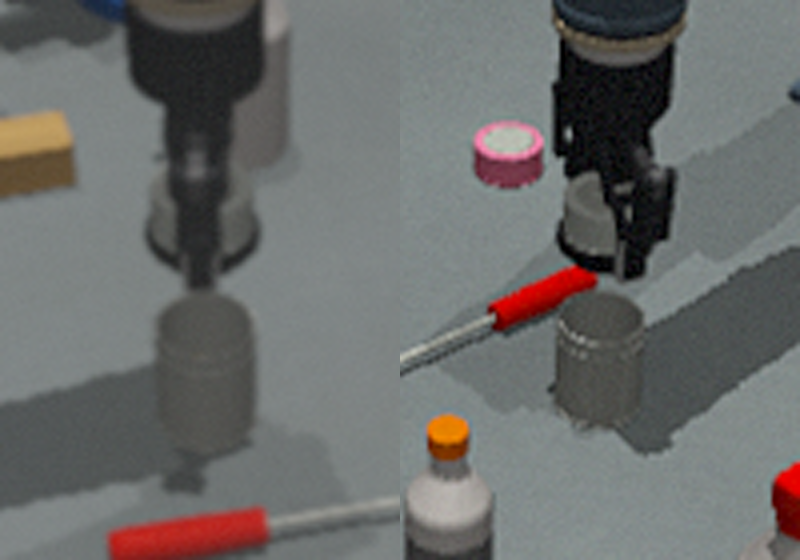

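Both views show the level lids centred over the tin. I'll lower to just above the rim first, then go in slowly.

drive_tool --plan '[0,0,-5,0,0,0,-1,0,0,-15,0,0,0,-1,0,0,-27,0,0,0,-1,0,0,-37,0,0,0,-1,0,0,-44,0,0,0,-1,0,0,-49,0,0,0,-1,0,0,-51,0,0,0,-1,0,0,-52,0,0,0,-1,0,0,-52,0,0,0,-1,0,0,-52,0,0,0,-1]'

```text
clock: 8.35
position: [535.0, 111.4, 98.6]
eef_rot: [3.141, 0.001, 2.896]
ft_force: [0.2, 0.3, -1.8]
finger_gap: 65.4
finger_force: 67.1
```

drive_tool --plan '[0,0,-1,0,0,0,-1,0,0,-2,0,0,0,-1,0,0,-3,0,0,0,-1,0,0,-4,0,0,0,-1,0,0,-5,0,0,0,-1,0,0,-6,0,0,0,-1,0,0,-6,0,0,0,-1,0,0,-6,0,0,0,-1]'

```text
clock: 9.02
position: [534.7, 111.3, 92.2]
eef_rot: [-3.141, -0.0, 2.896]
ft_force: [0.5, -0.1, -2.3]
finger_gap: 65.6
finger_force: 67.1
```

drive_tool --plan '[0,0,-1,0,0,0,-1,0,0,-2,0,0,0,-1,0,0,-3,0,0,0,-1,0,0,-4,0,0,0,-1,0,0,-5,0,0,0,-1,0,0,-6,0,0,0,-1,0,0,-6,0,0,0,-1,0,0,-6,0,0,0,-1]'

```text
clock: 9.68
position: [534.8, 111.3, 86.2]
eef_rot: [-3.141, -0.0, 2.896]
ft_force: [-0.2, 0.6, -2.0]
finger_gap: 65.5
finger_force: 67.1
```

drive_tool --plan '[0,0,-0.5,0,0,0,-1,0,0,-1,0,0,0,-1,0,0,-1.5,0,0,0,-1,0,0,-2,0,0,0,-1,0,0,-2,0,0,0,-1,0,0,-2,0,0,0,-1]'

```text
clock: 10.18
position: [534.8, 111.3, 84.2]
eef_rot: [-3.142, -0.0, 2.896]
ft_force: [-0.4, -0.9, -2.0]
finger_gap: 65.4
finger_force: 67.1
```

drive_tool --plan '[0,0,-0.5,0,0,0,-1,0,0,-1,0,0,0,-1,0,0,-1,0,0,0,-1,0,0,-1,0,0,0,-1]'

```text
clock: 10.52
position: [534.8, 111.3, 84.0]
eef_rot: [3.141, 0.0, 2.896]
ft_force: [-3.5, -0.5, 7.8]
finger_gap: 65.8
finger_force: 68.3
```

Contact is at TCP z=84, so the lid is at 69 mm, the home height, with a light 10 N preload. I'll open gently.

drive_tool --plan '[0,0,0,0,0,0,0.6,0,0,0,0,0,0,0.7,0,0,0,0,0,0,0.8,0,0,0,0,0,0,0.9,0,0,0,0,0,0,1,0,0,0,0,0,0,1,0,0,0,0,0,0,1,0,0,0,0,0,0,1]'

```text
clock: 11.18
position: [534.8, 111.3, 83.3]
eef_rot: [-3.142, -0.0, 2.896]
ft_force: [0.1, -0.1, 0.0]
finger_gap: 85.4
finger_force: 0.0
```

```bash
python3 - <<'E'
from rig import telemetry, viewer
import cv2,numpy as np
o=telemetry.get_obs();print(o["position"],o["ft_force"].round(1),o["finger_gap"])
im=viewer.capture("wrist");S=[im[:,170:470,::-1]]
for n,x,y in(("side",238,98),("scene",308,138)):
    S.append(cv2.resize(viewer.capture(n)[y:y+107,x+16:x+83,::-1],(250,400),interpolation=2))
cv2.imwrite("pics/w6.png",np.hstack(S))
E
```

```text
[534.7805825  111.31875599  83.2704151 ] [ 0.1 -0.1  0. ] 85.40834312423715
```

View pics/w6.png

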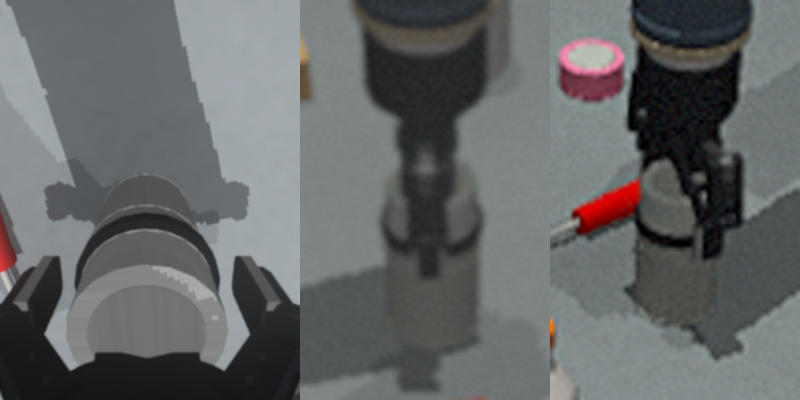

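The lid sits level and home on the tin with the cap on it, and the fingers are clear. I'll raise 30 mm so the tips stand above the flange, then close on the cap.

drive_tool --plan '[0,0,4,0,0,0,1,0,0,12,0,0,0,1,0,0,22,0,0,0,1,0,0,28,0,0,0,1,0,0,30,0,0,0,1,0,0,30,0,0,0,1,0,0,30,0,0,0,1,0,0,30,0,0,0,1]'

```text
clock: 12.0
position: [534.6, 111.3, 113.1]
eef_rot: [-3.141, -0.0, 2.896]
ft_force: [-0.5, 0.8, -0.0]
finger_gap: 85.5
finger_force: 0.0
```

drive_tool --plan '[0,0,0,0,0,0,0.7,0,0,0,0,0,0,0.6,0,0,0,0,0,0,0.5,0,0,0,0,0,0,0.4,0,0,0,0,0,0,0.3,0,0,0,0,0,0,0,0,0,0,0,0,0,-1,0,0,0,0,0,0,-1,0,0,0,0,0,0,-1,0,0,0,0,0,0,-1]'

```text
clock: 12.83
position: [534.7, 111.2, 113.8]
eef_rot: [3.141, 0.0, 2.896]
ft_force: [-2.8, -0.1, 7.5]
finger_gap: 58.6
finger_force: 62.5
```

drive_tool --plan '[0,0,1,0,0,0,-1,0,0,2,0,0,0,-1,0,0,3,0,0,0,-1,0,0,4,0,0,0,-1,0,0,4,0,0,0,-1,0,0,4,0,0,0,-1]'

```text
clock: 13.33
position: [534.8, 111.3, 117.3]
eef_rot: [-3.142, -0.0, 2.896]
ft_force: [0.0, 0.7, 0.5]
finger_gap: 59.1
finger_force: 64.2
```

The load is cap-only. I'll lift straight up, slowly until clear of the boss and bits.

drive_tool --plan '[0,0,3,0,0,0,-1,0,0,8,0,0,0,-1,0,0,15,0,0,0,-1,0,0,24,0,0,0,-1,0,0,36,0,0,0,-1,0,0,50,0,0,0,-1,0,0,65,0,0,0,-1,0,0,79,0,0,0,-1,0,0,89,0,0,0,-1,0,0,94,0,0,0,-1,0,0,96,0,0,0,-1,0,0,96,0,0,0,-1]'

```text
clock: 14.33
position: [534.8, 111.4, 213.6]
eef_rot: [3.141, 0.0, 2.896]
ft_force: [0.1, -0.3, -0.9]
finger_gap: 58.8
finger_force: 64.2
```

drive_tool --plan '[0,0,0,0,0,0,-1,0,0,0,0,0,0,-1,0,0,0,0,0,0,-1,0,0,0,0,0,0,-1,0,0,0,0,0,0,-1,0,0,0,0,0,0,-1]'

```text
clock: 14.83
position: [534.8, 111.3, 213.1]
eef_rot: [-3.141, -0.0, 2.896]
ft_force: [-0.5, 0.1, -1.3]
finger_gap: 58.7
finger_force: 64.3
```

```bash
python3 - <<'E'
from rig import telemetry, viewer
from h import *
o=telemetry.get_obs();print(o["position"],o["ft_force"].round(1),o["finger_gap"],o["finger_force"],o["dq"].round(3))
# black flange in the side view: dark blob around its expected place; cap bright above
for n in("side","scene"):
    c=viewer.calibration(n);im=viewer.capture(n);g=cv2.cvtColor(im,cv2.COLOR_RGB2GRAY)
    e=pix(c,[535,111,84.5]);u,v=e.astype(int);w=g[v-22:v+22,u-22:u+22]
    k,l,s,q=cv2.connectedComponentsWithStats((w<50).astype(np.uint8));i=1+s[1:,4].argmax()
    print(n,"expected flange",e.round(),"dark blob box",s[i]+[u-22,v-22,0,0,0]," flange edges",pix(c,[535-34,111,84.5]).round(),pix(c,[535+34,111,84.5]).round())
    old=cv2.cvtColor(cv2.imread(f"pics/{n}0.png"),cv2.COLOR_BGR2GRAY);a=pix(c,[535,111,30]).astype(int)
    print(" col through lid",g[v-40:v+14:2,u])
E
```

```text
[534.75173425 111.30055664 213.11315194] [-0.5  0.1 -1.3] 58.69062424108524 64.25712928175926 [-0.002 -0.004  0.002 -0.001  0.001  0.001 -0.001]
side expected flange [288. 156.] dark blob box [277 151  25  16 240]  flange edges [275. 159.] [302. 154.]
 col through lid [ 40  42  40  40  42  43  83 106 128 128 130 129 130 129 126 102  81  93
  84  76  51  43  41  38  40  43  76]
scene expected flange [358. 196.] dark blob box [335 186  35  19 292]  flange edges [367. 191.] [349. 200.]
 col through lid [ 82  85  82  96  87  87  91  85  97 120 121 117 114 116 116 113  78  80
  76  51  76  43  21  29   5  75  83]
```

The black flange is still at its home place on the tin in both views, and bench shows between it and the cap. The cap is held at a 58.7 mm gap and 64 N, and everything is at rest.

```bash
python3 -c "
from rig import job
print(job.sign_off())"
```

```text
the job is handed in; nothing more can be done
None
```

I handed the job in at about 15 s of the 48 s. By the final readings and camera checks, the bit-holder lid is seated home on the tin, and the dust cap is held level about 10 cm above it. The hand-in call gave no verdict.

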